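# Lay out a welder's test pieces for the inspector

### The job

Lay out the welder's test pieces for the inspector: stand the welded pipe upright over the spigot, and lay each of the two coupons bead up between the dowels of the nest of its own size, flat on the rest bars. Stack the loose sample case on the taller one that is screwed to the bench, with its feet fully down in the recesses of that lid. Let go of everything and leave it at rest; the order is free.

Things in the scene. Friction and masses are not known exactly. Their poses are not given: they have to be found in the camera images.
- pipe_mid (a point): Centre (half-way up, 66.5 mm above its foot) of the girth-welded blue-grey steel pipe, loose, standing upright and open at both ends: outside diameter 58 mm, height 133 mm, clear bore at least 43 mm. z is its axis, upward. It weighs about 0.55 kg; grip it across the diameter, 20 to 40 mm below the top rim.
- large_coupon_mid (a point): Centre (half-way up its plate) of the larger weld coupon, loose: rust-brown steel plate 40 mm (own x) by 90 mm (own y), 8 mm thick, with a weld bead along y on its top up to 9 mm above the plate. z is up. Grip the plate by its two long edges (across x); the bead is not in the fingers' way. About 0.12 kg.
- small_coupon_mid (a point): Centre (half-way up its plate) of the smaller weld coupon, loose: dark grey steel plate 30 mm (own x) by 70 mm (own y), 5 mm thick, with a weld bead along y on its top up to 8 mm above the plate. z is up. Grip the plate by its two long edges (across x), fingertips almost on the table. About 0.07 kg.
- sample_case_mid (a point): Centre (half-way up) of the loose sample case: closed dark box with a grey lid, 58 mm (own x) by 100 mm (own y), 47 mm high over all, about 0.3 kg. z is up. Four tapered rubber feet under it, 5 mm high, 11 mm across at the root, 7 mm at the tip, at x = +-17 mm, y = +-38 mm. Lid fixed shut, with recesses like the other case's. Grip it across x.
- spigot_seat (a point): Where the pipe's foot comes to rest: top centre of the spigot's base, on its axis. The spigot is a fixed dark steel disc 92 mm in diameter and 8 mm high (this point is 8 mm above the table) with a bright upright post 34 mm in diameter that rises 47 mm above this point, its top 15 mm tapering to 12 mm diameter. z is up.
- large_nest_rest (a point): Rest point of the larger coupon's underside: centre of the larger nest, top of its 2 rest bars, 12 mm above the table. Fixed steel plate 70 (own x) x 120 mm (y), 6 thick; dark bars 6 high across it at y +-28; 6 pointed steel dowels, 6 dia, 20 above the plate, 3.5 mm play round the coupon: at x +-26.5, y +-36, and at y +-51.5. Fingers fit between the side dowels. z up.
- small_nest_rest (a point): Rest point of the smaller coupon's underside: centre of the smaller nest, top of its 2 rest bars, 12 mm above the table. Fixed steel plate 60 (own x) x 100 mm (y), 6 thick; dark bars 6 high across it at y +-18; 6 pointed steel dowels, 6 dia, 17 above the plate, 3.5 mm play round the coupon: at x +-21.5, y +-26, and at y +-41.5. Fingers fit between the side dowels. z up.
- base_case_lid (a point): Centre of the upper face of the fixed case's lid, 62 mm above the table. Like the loose case but taller, 58 (own x) x 100 mm (own y), on a steel foot plate 140 mm long, 4 thick, with 4 screws. Its lid has four square recesses, 14 mm wide, 6 deep, at x = +-17, y = +-38 mm, for the feet of the case above, whose body then rests on this face (feet 5 mm below it). z is up.
Mind the look-alikes: they are no part of the job. Several things look just like the part that bears spigot_seat: the one meant starts farthest from the robot's base.

How it is judged:
By the outcome, as a careful person would: the job done as asked, in the order asked, and still so for the second after the job is handed in, with the robot touching nothing.
It also fails if it takes over 99 s, if anything falls off the work surface, if the arm or the gripper's body presses on something with over 40 N, if the wrist force passes 120 N, or if a joint passes its speed limit or range.

### The arm

A 6-joint arm with a two-finger parallel gripper is mounted at the origin on a cart in front of the work surface, level with it; the furniture and walls round the work are solid. World frame = base frame: x ahead of the robot, y to its left, z up, the work surface at z = 0. Lengths are in mm, angles in rad, forces in N, time in s.
With the tool pointing down it reaches from about 300 to 950 mm from the base axis. Payload 3.1 kg.
Tool frame: the origin (TCP) lies at the very end of the fingers, on their centre line; the grasp point (between the pads) lies robot.grasp_offset behind it (robot.grasp_offset is the distance from the TCP to the grasp point, in mm); z points along the fingers, y is the line along which they close (so a half turn about z gives the same grasp; the last joint's range is limited). The gripper opens to 85 mm and grips with 20 to 120 N. Pads are 22 mm wide; open, the fingers measure 114 mm over their backs; the gripper's body (76 mm by 85 mm) begins 54 mm behind the grasp point. The pads swing forward as they close: fully open they stand 13 mm farther back than shut.
Start: joints at [-1.416, 0.308, 1.634, -0, 1.2, -0.07], TCP at [139.292, -609.286, 231.272] pointing down, gripper open.
Joint ranges: [-3.06, 3.06], [-0.79, 1.96], [0.05, 2.63], [-1.19, 4.34], [0.05, 2.64], [-2.94, 2.94]. Speed limits (rad/s): [2.79, 2.79, 3.14, 3.14, 3.14, 3.14].

### API

Orientations are given as a rotation vector (axis times angle).
In Python, from plant import robot gives the robot as it stands.
- The arm moves only by the tool apply_moves, never from a script. Its argument "deltas" is a list that holds one entry, the list of rows, each a list of 4 numbers: the shift along the tool's x, y, z in mm, then the turn about the tool's z in rad. A call has 1 to 20 rows; each row is the pose to reach, as a shift and turn from the pose commanded when the call began, along the tool's axes at that moment; what a row does not reach only later rows make up. A row lasts 1/12 s, in which the tool goes at most 41.7 mm and 7.16 degrees, less where a joint would pass 70% of its speed; a pose out of reach is approached as far as the arm can. A call with a gripper value outside its range is refused whole. "claw" is the opening in per cent of the stroke, from 0 (shut) to 100 (fully open), set as the call begins (left out, the last holds). The fingers move at their own pace and stop on an object; "grip_force" is the grip in N (left out, the last holds). Time passes only in rows, so rows that repeat a pose let the fingers close. It gives the time, the measured TCP pose, the force, the opening and the grip force at its end, in the units of the state.
- robot.observe(): the state, without advancing time (a new reading comes with each control period).
- robot.camera(name): name is "side" or "top"; returns the picture (400x640x3 uint8, red, green, blue); there is no depth.
- robot.get_calibration(name): a dict with "camera_matrix" (3x3 intrinsics, pixels), "R" (3x3) and "t" (3): a world point X has camera coordinates R X + t. Camera axes: x right, y down, z forward; pixel columns grow to the right and rows downward; lengths in mm; the calibration is good to about 2 mm. A picture is of the moment at which its call begins. get_calibration takes no time and is no camera call.
- robot.close_job(): hands the job in; it is judged then, once.
Trained networks look in the newest picture that a camera, given by its name, has taken for a name from the list of things; names that differ only in an ending like _2 or _b are one class to them, and where a whole thing is asked for, a point or a joint stands for the part that bears it (a point fixed in the world has none). Each returns a list of dicts, best first, with "confidence" (0 to 1); they miss things now and then, are a little off and sometimes report something else, mostly with a low value. They report only what shows in the picture. A call takes as long as a camera call. They do not tell look-alikes from the thing itself.
- robot.look_for(thing, camera): "position" ([x, y, z] in mm, in world coordinates, good to about 4 mm: the middle of the surface that is visible of it).
- robot.silhouettes(thing, camera): "mask" (400x640 bool, what is visible of it).
The state is a dict: "t": time; "joint_pos": joint angles; "qvel": joint speeds; "effort": joint torques, N m; "position": TCP position; "tcp_rot": TCP orientation; "wrist_force": force on the tool from outside, world axes, zero at the start; "wrist_torque": the same for the moment, N m; "finger_gap": finger opening in mm; "finger_force": force on a finger pad.
Only numpy, scipy, OpenCV 4.12 (cv2) and the standard library are available. Lean on these libraries where they do the work, as an engineer would, in place of code of your own. Each camera call takes 0.05 s, during which the arm holds its last target. There are 200 camera calls.

## Working session

There is one attempt and no reset: what is moved stays moved. The work goes in short steps, Python scripts to look and compute and a tool call to move; the robot and the scene stay as the last step left them, time stands still between calls to the robot, and variables do not carry over. Pictures are saved under pics/ and viewed, at most 16 in all, crops included, and the job is handed in when it is done.

Besides the shell and the picture viewer there is one more tool, called after "Emit:" as name(argument=value, ...), one argument or row to a line, values as JSON. apply_moves: Moves the arm, as the interface text tells. Its arguments: {"type":"object","properties":{"deltas":{"type":"array","items":{"type":"array","items":{"type":"array","items":{"type":"number"}}}},"claw":{"type":"number"},"grip_force":{"type":"number"}},"required":["deltas"]}

```bash
mkdir -p pics; ls; python3 - <<'E'
from plant import robot
import cv2,numpy as np
print(robot.grasp_offset, robot.observe())
for n in("top","side"):
    im=robot.camera(n); cv2.imwrite(f"pics/{n}0.png",im[:,:,::-1])
    c=robot.get_calibration(n); print(n,c, -c["R"].T@c["t"])
    for th in "pipe_mid large_coupon_mid small_coupon_mid sample_case_mid spigot_seat large_nest_rest small_nest_rest base_case_lid".split():
        print(th,[(np.round(d["position"]).tolist(),round(d["confidence"],2)) for d in robot.look_for(th,n)])
E
```

```text
pics
18.700000000000003 {'t': 0.0, 'joint_pos': array([-1.41567538e+00,  3.09009859e-01,  1.63523430e+00, -2.87465744e-05,
        1.19968035e+00, -6.96506047e-02]), 'qvel': array([-0.00074547,  0.00028111, -0.00031709,  0.00047356, -0.00131504,
        0.00029075]), 'effort': array([ 3.85340345e-04, -4.15248406e+01, -2.76663530e+01,  9.29913358e-05,
        1.02101814e-02, -1.29181623e-05]), 'position': array([ 139.16711646, -608.44570689,  230.02130714]), 'tcp_rot': array([-3.11945775e+00, -3.52082713e-01,  1.98362040e-04]), 'wrist_force': array([-0.36485573,  0.9920745 , -0.13997181]), 'wrist_torque': array([-0.07432174, -0.00084615, -0.01618075]), 'finger_force': 0.0, 'finger_gap': 85.72431298143127}
top {'camera_matrix': array([[417.17437364,   0.        , 315.07549508],
       [  0.        , 417.17437364, 201.57310987],
       [  0.        ,   0.        ,   1.        ]]), 'R': array([[ 0.00853505, -0.99982271, -0.01678424],
       [-0.99295922, -0.00649089, -0.11827876],
       [ 0.11814885,  0.01767558, -0.99283857]]), 't': array([168.17429411, 490.28180367, 976.47700061])} [ 
[... 576 characters left out ...]
3933],
       [  0.        ,   0.        ,   1.        ]]), 'R': array([[ 0.97690133, -0.21356764, -0.00725589],
       [-0.1483279 , -0.65325666, -0.7424652 ],
       [ 0.15382658,  0.72639149, -0.66984534]]), 't': array([-445.26748716,  247.67616592,  804.23087431])} [ 348.0076042  -517.48508537  719.37042706]
pipe_mid [([463.0, 268.0, 92.0], 0.82)]
large_coupon_mid [([452.0, 160.0, 10.0], 0.83)]
small_coupon_mid [([454.0, 35.0, 4.0], 0.69)]
sample_case_mid [([436.0, 435.0, 50.0], 0.7)]
spigot_seat [([356.0, 257.0, 9.0], 0.85), ([571.0, 355.0, 9.0], 0.65)]
large_nest_rest [([617.0, 76.0, 8.0], 0.61)]
small_nest_rest [([609.0, 212.0, 7.0], 0.7)]
base_case_lid [([619.0, -118.0, 55.0], 0.61)]
```

View pics/top0.png

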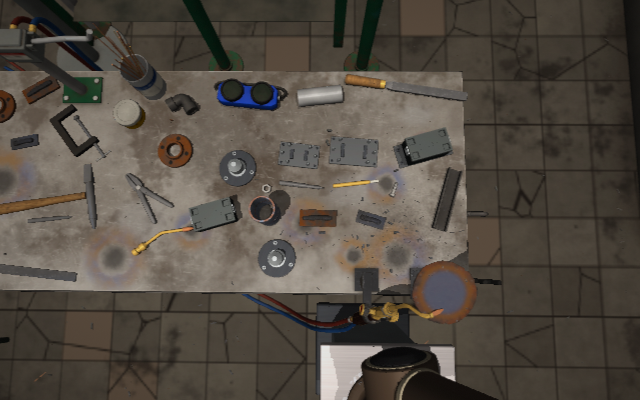

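View pics/side0.png

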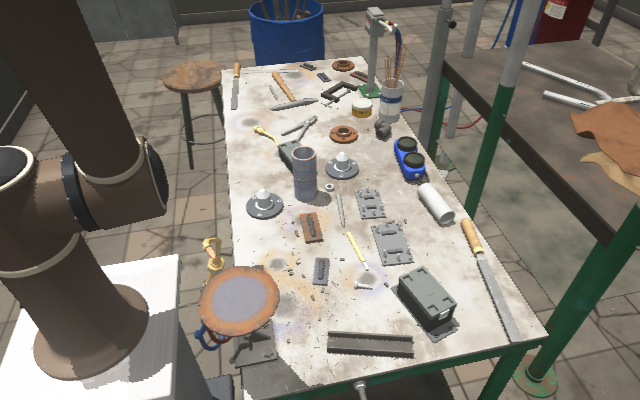

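Top view: the pipe is at (262,208), the large coupon at (318,217), the small coupon at (371,219), the loose case at (213,213) and the fixed case at (424,147). The large nest is at (353,150) and the small nest at (299,154). Two spigots could be taken for the one I want, (237,168) and (277,258). Far out of reach there are also coupon look-alikes at (25,141) and (40,90), and rust flanges at (175,150) and (8,105). By the description I choose the spigot at (237,168), about 680 mm from the base against 443 mm for the other.

```bash
cat > h.py <<'E'
from plant import robot
import cv2,numpy as np
from scipy.optimize import minimize
def box(a,b,z0,z1,cx=0,cy=0):
    return np.array([[cx+i*a/2,cy+j*b/2,z] for i in(-1,1) for j in(-1,1) for z in(z0,z1)],float)
def cyl(r,z0,z1,cx=0,cy=0,r1=None):
    t=np.linspace(0,2*np.pi,24,endpoint=False); r1=r if r1 is None else r1
    return np.vstack([np.c_[cx+q*np.cos(t),cy+q*np.sin(t),0*t+z] for q,z in((r,z0),(r1,z1))])
def nest(a,b,xs,ys,ye,h):
    return [box(a,b,0,6)]+[cyl(3,6,h,s*xs,q*ys,2) for s in(-1,1) for q in(-1,1)]+[cyl(3,6,h,0,q*ye,2) for q in(-1,1)]
M=dict(pipe_mid=[cyl(29,0,133)],large_coupon_mid=[box(40,90,0,8),box(10,80,8,16)],small_coupon_mid=[box(30,70,0,5),box(8,62,5,12)],
 sample_case_mid=[box(58,100,5,47)],spigot_seat=[cyl(46,0,8),cyl(17,8,40),cyl(17,40,55,0,0,6)],
 large_nest_rest=nest(70,120,26.5,36,51.5,26),small_nest_rest=nest(60,100,21.5,26,41.5,23),
 base_case_lid=[box(58,100,4,62),box(58,140,0,4)])
S=4
def proj(P,n):
    c=robot.get_calibration(n); q=(P@c["R"].T+c["t"])@c["camera_matrix"].T
    return q[:,:2]/q[:,2:]
def tf(P,x,y,a,z=0):
    c,s=np.cos(a),np.sin(a); return P@np.array([[c,s,0],[-s,c,0],[0,0,1]])+[x,y,z]
def render(m,p,n,z=0):
    im=np.zeros((400*S,640*S),np.uint8)
    for P in m:
        h=cv2.convexHull((((proj(tf(P,*p,z),n)+.5)*S-.5)*16).round().astype(np.int32))
        cv2.fillConvexPoly(im,h,255,shift=4)
    return cv2.resize(im,(640,400),interpolation=cv2.INTER_AREA)/255.
def fit(m,masks,p0,z=0):
    masks={n:k.astype(float) for n,k in masks.items()}
    def cost(p):
        e=0
        for n,k in masks.items():
            r=render(m,p,n,z); e+=1-np.minimum(r,k).sum()/np.maximum(r,k).sum()
        return e/len(masks)
    best=None
    for a in p0[2]:
        s=np.array([[p0[0],p0[1],a]]*4)+np.array([[0,0,0],[8,0,0],[0,8,0],[0,0,.2]])
        r=minimize(cost,s[0],method="Nelder-Mead",options=dict(initial_simplex=s,maxiter=120,xatol=.05,fatol=1e-5))
        if best is None or r.fun<best.fun: best=r
    return best.x,1-best.fun
def mask(th,n,xy=None):
    L=robot.silhouettes(th,n)
    if xy is not None and L:
        u=proj(np.array([[*xy,8.]]),n)[0]
        L=sorted(L,key=lambda d:np.hypot(*(np.argwhere(d["mask"]).mean(0)[::-1]-u)))
    return L[0]["mask"] if L else None
E
cat > m1.py <<'E'
from h import *
init=dict(pipe_mid=(461,280),large_coupon_mid=(452,165),small_coupon_mid=(452,36),sample_case_mid=(455,415),spigot_seat=(572,362),large_nest_rest=(620,78),small_nest_rest=(611,216),base_case_lid=(622,-90))
import pickle; out={}
for n in("top","side"): robot.camera(n)
for th,xy in init.items():
    ks={n:k for n in("top","side") if (k:=mask(th,n,xy)) is not None}
    out[th]=ks
    A=[0] if th in("pipe_mid","spigot_seat") else [0,.7,1.5,2.3]
    for s in [[n] for n in ks]+[list(ks)]:
        p,q=fit(M[th],{n:ks[n] for n in s},(*xy,A)); print(th,s,p.round(3),round(q,3),[int(ks[n].sum()) for n in s])
pickle.dump(out,open("masks.pkl","wb"))
im=robot.camera("top")[:,:,::-1]
cv2.imwrite("pics/crop1.png",cv2.resize(im[110:290,180:460],None,fx=2.85,fy=2.85,interpolation=cv2.INTER_CUBIC))
print(robot.observe()["t"])
E
python3 m1.py
```

```text
pipe_mid ['top'] [ 4.60758e+02  2.84283e+02 -1.00000e-03] 0.697 [516]
pipe_mid ['side'] [ 4.63626e+02  2.89663e+02 -1.58000e-01] 0.96 [1305]
pipe_mid ['top', 'side'] [ 4.62179e+02  2.85695e+02 -2.02000e-01] 0.808 [516, 1305]
large_coupon_mid ['top'] [ 4.51709e+02  1.64857e+02 -1.00000e-03] 0.955 [604]
large_coupon_mid ['side'] [4.53057e+02 1.70415e+02 1.40000e-02] 0.941 [558]Traceback (most recent call last):
  File "m1.py", line 10, in <module>
    p,q=fit(M[th],{n:ks[n] for n in s},(*xy,A)); print(th,s,p.round(3),round(q,3),[int(ks[n].sum()) for n in s])
        ~~~^^^^^^^^^^^^^^^^^^^^^^^^^^^^^^^^^^^^
  File "h.py", line 37, in fit
    r=minimize(cost,s[0],method="Nelder-Mead",options=dict(initial_simplex=s,maxiter=120,xatol=.05,fatol=1e-5))
    res = _minimize_neldermead(fun, x0, args, callback, bounds=bounds,
                               **options)
    fsim[j] = func(sim[j])
              ~~~~^^^^^^^^
    fx = function(np.copy(x), *(wrapper_args + args))
  File "h.py", line 32, in cost
    r=render(m,p,n,z); e+=1-np.minimum(r,k).sum()/np.maximum(r,k).sum()
  File "h.py", line 24, in render
    h=cv2.convexHull((((proj(tf(P,*p,z),n)+.5)*S-.5)*16).round().astype(np.int32))
                        ~~~~^^^^^^^^^^^^^^
  File "h.py", line 17, in proj
    c=robot.get_calibration(n); q=(P@c["R"].T+c["t"])@c["camera_matrix"].T
ValueError: time passes only in moves, steps and waits
```

```bash
sed -i 's/^def proj/CAL={n:robot.get_calibration(n) for n in("top","side")}\ndef proj/; s/c=robot.get_calibration(n); q=/c=CAL[n]; q=/' h.py; python3 m1.py
```

```text
pipe_mid ['top'] [4.6122e+02 2.8564e+02 1.1100e-01] 0.71 [527]
pipe_mid ['top'] [4.6122e+02 2.8564e+02 1.1100e-01] 0.71 [527]
large_coupon_mid ['top'] [451.9   164.791   3.145] 0.945 [588]
large_coupon_mid ['side'] [453.047 171.363   3.122] 0.889 [478]
large_coupon_mid ['top', 'side'] [ 4.52097e+02  1.66459e+02 -3.40000e-02] 0.881 [588, 478]
small_coupon_mid ['top'] [450.004  35.96    2.799] 0.917 [343]
small_coupon_mid ['side'] [ 4.5144e+02  3.9590e+01 -2.9500e-01] 0.92 [410]
small_coupon_mid ['top', 'side'] [450.401  36.538   2.825] 0.892 [343, 410]
sample_case_mid ['top'] [457.228 417.338   3.437] 0.948 [1151]
sample_case_mid ['side'] [ 4.44572e+02  4.46952e+02 -1.22000e-01] 0.494 [367]
sample_case_mid ['top', 'side'] [4.56876e+02 4.18568e+02 2.80000e-01] 0.663 [1151, 367]
spigot_seat ['top'] [ 5.76043e+02  3.67843e+02 -5.80000e-02] 0.955 [1037]
spigot_seat ['side'] [ 5.77295e+02  3.72522e+02 -1.70000e-02] 0.956 [679]
spigot_seat ['top', 'side'] [5.76637e+02 3.69757e+02 1.50000e-02] 0.933 [1037, 679]
large_nest_rest ['side'] [623.217  81.295   3.067] 0.92 [1237]
large_nest_rest ['side'] [623.217  81.295   3.067] 0.92 [1237]
small_nest_rest ['top'] [ 6.10690e+02  2.14147e+02 -1.14000e-01] 0.955 [947]
small_nest_rest ['side'] [612.868 219.35    3.003] 0.925 [702]
small_nest_rest ['top', 'side'] [611.401 214.71    3.007] 0.917 [947, 702]
base_case_lid ['top'] [ 6.2540e+02 -9.7601e+01  2.8700e-01] 0.931 [1435]
base_case_lid ['side'] [ 6.27807e+02 -9.29940e+01  2.77000e-01] 0.972 [2923]
base_case_lid ['top', 'side'] [ 6.2664e+02 -9.4728e+01  2.8000e-01] 0.929 [1435, 2923]
2.15
```

View pics/crop1.png

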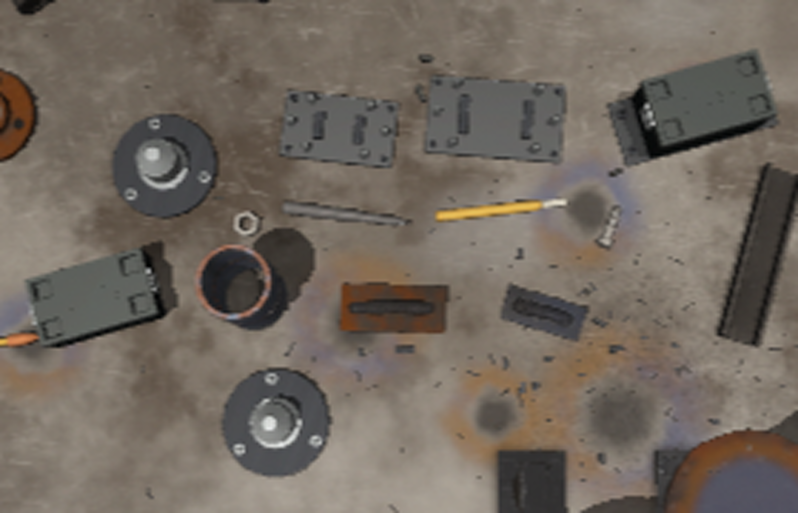

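The crop shows the chosen spigot at about (237,168) in the full picture, clear of the pipe, with both nests free. The top and side fits differ by a steady (1.5, 5) mm, so I'll use relative measurements from one camera and find the bias from the first grasps. The pipe goes first, gripped across world y.

```bash
cat > g.py <<'E'
# usage: g.py x y z yaw  -> delta row from commanded pose;  g.py set dx dy dz dyaw : register a sent row
import sys,json,os,numpy as np
F="cmd.json"; c=json.load(open(F)) if os.path.exists(F) else [139.292,-609.286,231.272,0.2247]
X=lambda a:np.array([[np.cos(a),np.sin(a),0],[np.sin(a),-np.cos(a),0],[0,0,-1]]) # rows: tool axes
a=sys.argv[1:]
for part in " ".join(a).split("/"):
    v=part.split()
    if v[0]=="set":
        d=np.array(v[1:],float); p=np.array(c[:3])+X(c[3]).T@d[:3]; c=[*p,c[3]-d[3]]; json.dump(c,open(F,"w")); print("cmd",np.round(c,2))
    else:
        t=np.array(v,float); print("delta",(X(c[3])@(t[:3]-c[:3])).round(1).tolist(),round(c[3]-t[3],3))
E
python3 g.py 462 287 231 0
```

```text
delta [514.3, -801.9, 0.3] 0.225
```

Emit:
apply_moves(
  deltas=[
    [[514.3,-801.9,0,0.225],[514.3,-801.9,0,0.225],[514.3,-801.9,0,0.225],[514.3,-801.9,0,0.225],[514.3,-801.9,0,0.225],[514.3,-801.9,0,0.225],[514.3,-801.9,0,0.225],[514.3,-801.9,0,0.225],[514.3,-801.9,0,0.225],[514.3,-801.9,0,0.225],[514.3,-801.9,0,0.225],[514.3,-801.9,0,0.225],[514.3,-801.9,0,0.225],[514.3,-801.9,0,0.225],[514.3,-801.9,0,0.225],[514.3,-801.9,0,0.225],[514.3,-801.9,0,0.225],[514.3,-801.9,0,0.225],[514.3,-801.9,0,0.225],[514.3,-801.9,0,0.225]],
  ],
  claw=100,
)

```text
t: 3.82
position: [421.8, 177.2, 231.6]
tcp_rot: [-3.141, -0.001, -0.002]
wrist_force: [1.3, -0.1, 1.0]
finger_gap: 85.5
finger_force: 0.0
```

Emit:
apply_moves(
  deltas=[
    [[38,-104,0,0],[38,-104,0,0],[38,-104,0,0],[38,-104,0,0],[38,-104,0,0],[38,-104,0,0]],
  ],
)

```text
t: 4.32
position: [458.9, 278.2, 230.8]
tcp_rot: [3.14, 0.0, -0.002]
wrist_force: [0.2, -0.9, 0.3]
finger_gap: 85.5
finger_force: 0.0
```

```bash
python3 - <<'E'
from h import *
for n in("top","side"): robot.camera(n)
for i in range(3):
    o=robot.observe(); print(o["t"],o["position"].round(2)); robot.camera("top")
for i,n in enumerate(("side",)):
    im=robot.camera(n)[:,:,::-1]; cv2.imwrite("pics/g1.png",cv2.resize(im[60:260,180:420],None,fx=3,fy=3,interpolation=cv2.INTER_CUBIC))
k=mask("pipe_mid","side",(462,287)); 
if k is not None: print(fit(M["pipe_mid"],{"side":k},(462,288,[0])))
E
```

```text
4.4167 [458.95 277.48 231.09]
4.4667 [459.12 277.46 231.27]
4.5167 [459.21 277.51 231.37]
(array([ 4.63018950e+02,  2.89593040e+02, -2.00390522e-02]), np.float64(0.9623289438926859))
```

View pics/g1.png

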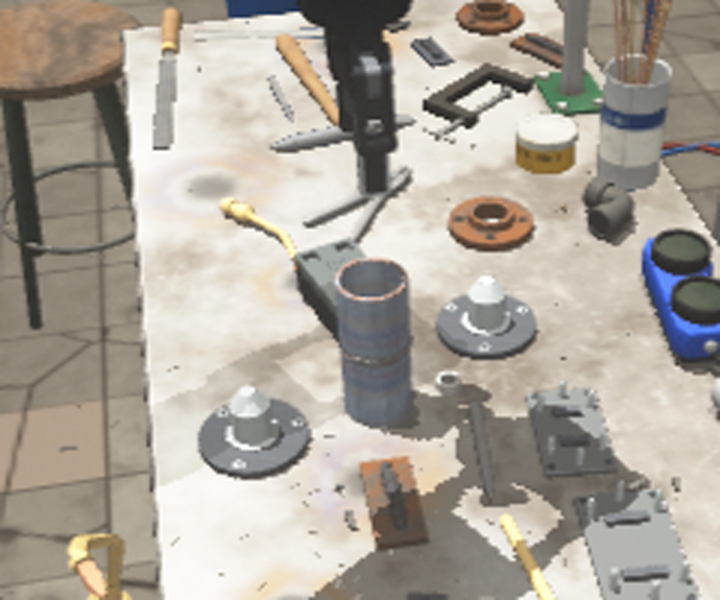

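```bash
echo '[459.2,277.5,231.4,0]'>cmd.json; python3 g.py 462 287 231 0 / 462 287 86 0; python3 -c "
from h import *
for y in (234.8,220.5):
  for x in(448,470): print(x,y,proj(np.array([[x,y,244.]]),'side'))"
```

```text
delta [2.8, -9.5, 0.4] 0.0
delta [2.8, -9.5, 145.4] 0.0
448 234.8 [[298.65233914 124.91029145]]
470 234.8 [[309.04639232 123.63080804]]
448 220.5 [[299.79543172 128.57181586]]
470 220.5 [[310.30869242 127.26292324]]
```

Emit:
apply_moves(
  deltas=[
    [[2.8,-9.5,0,0],[2.8,-9.5,0,0],[2.8,-9.5,40,0],[2.8,-9.5,80,0],[2.8,-9.5,115,0],[2.8,-9.5,145,0],[2.8,-9.5,145,0],[2.8,-9.5,145,0]],
  ],
)

```text
t: 5.33
position: [460.8, 287.7, 84.7]
tcp_rot: [3.139, 0.0, -0.007]
wrist_force: [0.2, 1.1, 0.4]
finger_gap: 85.2
finger_force: 0.0
```

Emit:
apply_moves(
  deltas=[
    [[0,0,0,0],[0,0,0,0],[0,0,0,0],[0,0,0,0],[0,0,0,0],[0,0,0,0],[0,0,0,0],[0,0,0,0]],
  ],
  claw=50,
  grip_force=60,
)

```text
t: 6.0
position: [464.7, 289.4, 89.5]
tcp_rot: [-3.139, 0.0, -0.008]
wrist_force: [-0.2, -0.2, 6.8]
finger_gap: 56.7
finger_force: 63.9
```

```bash
cat > s.py <<'E'
from h import *
for i in range(4):
    robot.camera("top"); o=robot.observe()
    print(round(o["t"],2),*[o[k].round(2) for k in("position","tcp_rot","wrist_force","wrist_torque")],round(o["finger_gap"],1),round(o["finger_force"],1))
E
python3 s.py; python3 -c "
from h import *
im=robot.camera('side')[:,:,::-1]; cv2.imwrite('pics/g2.png',cv2.resize(im[60:260,180:420],None,fx=3,fy=3,interpolation=cv2.INTER_CUBIC))"
```

```text
6.05 [464.69 289.41  89.46] [-3.14  0.   -0.01] [-1.07 -1.02  7.23] [-0.09  0.11 -0.  ] 56.4 63.9
6.1 [464.65 289.41  89.45] [-3.14  0.   -0.01] [-0.53 -0.82  6.74] [-0.07  0.18 -0.03] 56.6 63.9
6.15 [464.64 289.42  89.45] [-3.14  0.   -0.01] [-0.75 -0.62  6.14] [-0.09  0.1   0.05] 56.9 63.9
6.2 [464.68 289.43  89.46] [-3.14  0.   -0.01] [-0.89 -1.16  5.56] [-0.06  0.06  0.02] 56.7 63.9
```

View pics/g2.png

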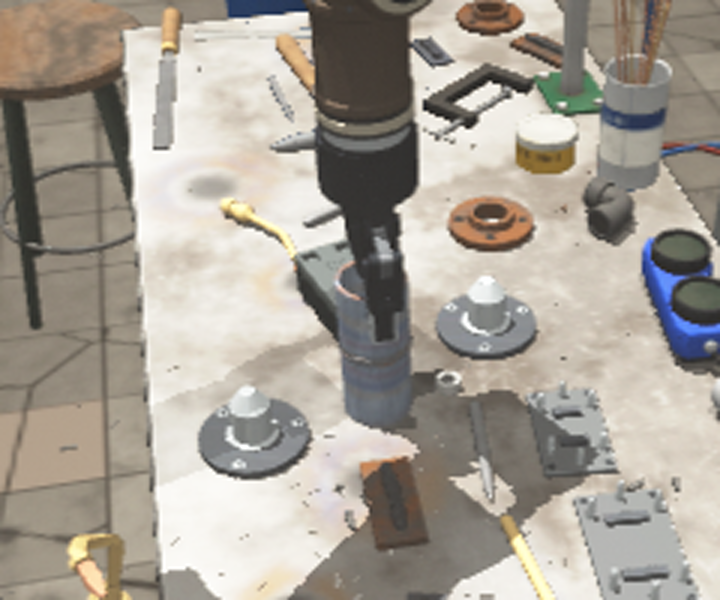

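The pipe is gripped, with the finger centred on it at crop (385,300). At the gripped y of 289.4 the side camera is the unbiased one (289.6), so I'll trust it. Now lift and carry.

Emit:
apply_moves(
  deltas=[
    [[0,0,-30,0],[0,0,-65,0],[0,0,-100,0],[0,0,-100,0],[30,-22,-100,0],[60,-44,-100,0],[90,-66,-100,0],[113,-83,-100,0],[113,-83,-100,0],[113,-83,-100,0],[113,-83,-100,0],[113,-83,-100,0]],
  ],
)

```text
t: 7.25
position: [573.4, 370.1, 184.5]
tcp_rot: [3.14, -0.0, -0.006]
wrist_force: [0.8, -0.7, -5.6]
finger_gap: 56.9
finger_force: 68.0
```

```bash
python3 s.py; python3 - <<'E'
from h import *
for n in("top","side"): robot.camera(n)
z=robot.observe()["position"][2]-89.5
k=mask("pipe_mid","side",(577,372)); print(z,fit(M["pipe_mid"],{"side":k},(577,372,[0]),z))
k=mask("spigot_seat","side",(577,372)); print(k.sum(),fit(M["spigot_seat"],{"side":k},(577,372,[0])))
im=robot.camera('side')[:,:,::-1]; cv2.imwrite('pics/g3.png',cv2.resize(im[60:260,180:420],None,fx=3,fy=3,interpolation=cv2.INTER_CUBIC))
E
```

```text
7.3 [573.74 370.3  185.14] [ 3.14 -0.   -0.  ] [-0.02 -0.01 -5.77] [-0.02 -0.03  0.03] 56.5 68.0
7.35 [574.1  370.48 185.69] [ 3.14 -0.   -0.  ] [ 0.18  0.32 -5.84] [ 0.03 -0.03 -0.01] 57.0 68.0
7.4 [574.43 370.66 186.11] [ 3.14 -0.   -0.  ] [ 0.46 -0.09 -5.37] [-0.02 -0.02 -0.  ] 57.0 68.0
7.45 [574.73 370.81 186.44] [ 3.14 -0.   -0.  ] [ 0.02  0.09 -5.86] [ 0.03 -0.02  0.03] 56.9 68.0
97.1950567936585 (array([5.73729466e+02, 3.71038301e+02, 1.22492980e-01]), np.float64(0.7611849240780911))
678 (array([5.79532313e+02, 3.73393300e+02, 2.52243094e-01]), np.float64(0.9437974426170251))
```

View pics/g3.png

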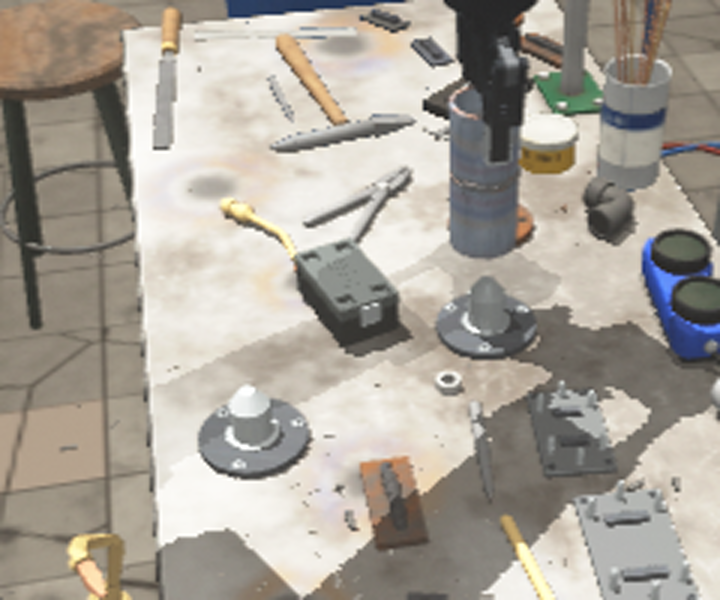

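The pipe hangs at crop (484,170), just left of the post at (487,290). The arm's error shrinks slowly, so I'll settle first and also measure the case, which is now unobstructed.

Emit:
apply_moves(
  deltas=[
    [[0,0,0,0],[0,0,0,0],[0,0,0,0],[0,0,0,0],[0,0,0,0],[0,0,0,0]],
  ],
)

```text
t: 8.2
position: [575.3, 371.3, 186.2]
tcp_rot: [3.142, -0.0, -0.0]
wrist_force: [-0.8, -0.3, -6.2]
finger_gap: 56.7
finger_force: 68.0
```

```bash
python3 - <<'E'
from h import *
robot.camera("side"); o=robot.observe(); print(o["t"],o["position"].round(2))
z=o["position"][2]-89.5
c=robot.silhouettes("pipe_mid","side")[0]["mask"]
r=render(M["pipe_mid"],(576,372,0),"side",z)
# use only the lower part of the pipe, free of the fingers
zl=[cyl(29,0,70)]
v=proj(np.array([[576,372-29,70.+z]]),"side")[0]; print(v)
k=c.copy(); k[:int(v[1])]=0
u=np.argwhere(k); print("cols",[(int(r),int(np.where(k[r])[0].min()),int(np.where(k[r])[0].max())) for r in range(int(v[1])+1,u[:,0].max()+1,4)])
for x in (576,578): print(x,[ (int(rr.argmax()),640-1-int(rr[::-1].argmax())) for rr in [render(M["pipe_mid"],(x,372,0),"side",z)[int(v[1])+5]>.5]], int(v[1])+5, np.argwhere(render(M["pipe_mid"],(x,372,0),"side",z)>.5)[:,0].max(), u[:,0].max())
k=mask("sample_case_mid","side",(459,422)); print(k.sum(),fit(M["sample_case_mid"],{"side":k},(459,422,[.3])))
E
```

```text
8.25 [575.34 371.3  186.27]
[344.88322623 122.3664903 ]
cols [(123, 330, 353), (127, 329, 353), (131, 329, 352), (135, 329, 352), (139, 330, 351), (143, 332, 349)]
576 [(331, 353)] 127 146 144
578 [(331, 354)] 127 146 144
853 (array([4.57639494e+02, 4.23727797e+02, 2.85683611e-01]), np.float64(0.9561419399878933))
```

Emit:
apply_moves(
  deltas=[
    [[4,-1.5,0,0],[4,-1.5,0,0],[4,-1.5,0,0],[4,-1.5,15,0],[4,-1.5,30,0],[4,-1.5,42,0],[4,-1.5,50,0],[4,-1.5,55,0],[4,-1.5,60,0],[4,-1.5,60,0],[4,-1.5,60,0],[4,-1.5,60,0],[4,-1.5,60,0]],
  ],
)

```text
t: 9.43
position: [580.0, 373.2, 127.4]
tcp_rot: [-3.141, 0.0, -0.003]
wrist_force: [0.5, 0.2, -5.9]
finger_gap: 56.3
finger_force: 68.0
```

Emit:
apply_moves(
  deltas=[
    [[0,0,8,0],[0,0,16,0],[0,0,22,0],[0,0,26,0],[0,0,28,0],[0,0,30,0],[0,0,30,0],[0,0,30,0],[0,0,30,0],[0,0,30,0]],
  ],
)

```text
t: 10.27
position: [579.0, 372.2, 97.7]
tcp_rot: [3.14, -0.0, -0.002]
wrist_force: [-3.3, -3.9, 3.9]
finger_gap: 56.7
finger_force: 68.9
```

```bash
python3 s.py | tail -1
```

```text
10.47 [579.   372.25  97.71] [ 3.14  0.   -0.  ] [-4.92 -2.85  4.38] [-0.76  0.83 -0.05] 56.9 68.9
```

The foot touches down at the expected height with an upward force. Release and lift.

Emit:
apply_moves(
  deltas=[
    [[0,0,0,0],[0,0,0,0],[0,0,0,0],[0,0,0,0],[0,0,0,0],[0,0,0,0],[0,0,0,0],[0,0,-30,0],[0,0,-70,0],[0,0,-110,0],[0,0,-130,0],[0,0,-130,0],[0,0,-130,0]],
  ],
  claw=100,
)

```text
t: 11.55
position: [580.5, 373.5, 228.9]
tcp_rot: [-3.139, 0.0, -0.007]
wrist_force: [-0.1, -0.1, -0.3]
finger_gap: 85.5
finger_force: 0.0
```

```bash
python3 - <<'E'
from h import *
robot.camera("side"); o=robot.observe(); print(o["t"],o["position"].round(2),o["wrist_force"].round(1))
k=mask("pipe_mid","side",(577,372)); 
for z in(8,12,40): print(z,fit(M["pipe_mid"],{"side":k},(578,372,[0]),z))
E
echo '[579,372.5,228,0]' > cmd.json; python3 g.py 459 424 228 0.2857 / 457 424 228 1.856
```

```text
11.6 [579.14 372.69 226.26] [ 0.5  0.1 -1.4]
8 (array([5.77098595e+02, 3.73873140e+02, 1.74070184e-02]), np.float64(0.9604207169813861))
12 (array([ 5.75656886e+02,  3.67889603e+02, -2.05073966e-02]), np.float64(0.9559989724530681))
40 (array([5.67874974e+02, 3.34796583e+02, 3.86722881e-01]), np.float64(0.8961198267729774))
delta [-120.0, -51.5, 0.0] -0.286
delta [-122.0, -51.5, 0.0] -1.856
```

The pipe is seated: the fit gives z = 8 at (577,374). Next is the sample case, with a tool yaw of 1.857.

Emit:
apply_moves(
  deltas=[
    [[-120.7,-50.5,-20,-1.857],[-120.7,-50.5,-20,-1.857],[-120.7,-50.5,-20,-1.857],[-120.7,-50.5,-20,-1.857],[-120.7,-50.5,-20,-1.857],[-120.7,-50.5,-20,-1.857],[-120.7,-50.5,-20,-1.857],[-120.7,-50.5,-20,-1.857],[-120.7,-50.5,-20,-1.857],[-120.7,-50.5,-20,-1.857],[-120.7,-50.5,-20,-1.857],[-120.7,-50.5,-20,-1.857],[-120.7,-50.5,-20,-1.857],[-120.7,-50.5,-20,-1.857],[-120.7,-50.5,-20,-1.857],[-120.7,-50.5,-20,-1.857],[-120.7,-50.5,-20,-1.857],[-120.7,-50.5,-20,-1.857],[-120.7,-50.5,-20,-1.857],[-120.7,-50.5,-20,-1.857]],
  ],
)

```text
t: 13.32
position: [458.5, 423.2, 245.9]
tcp_rot: [-1.883, -2.514, 0.001]
wrist_force: [0.1, 0.0, 0.5]
finger_gap: 85.4
finger_force: 0.0
```

Emit:
apply_moves(
  deltas=[
    [[0,0,0,0],[0,0,0,0],[0,0,0,0],[0,0,0,0],[0,0,0,0],[0,0,0,0]],
  ],
)

```text
t: 13.82
position: [458.7, 423.3, 246.4]
tcp_rot: [1.882, 2.515, 0.0]
wrist_force: [0.9, -0.2, -0.6]
finger_gap: 85.3
finger_force: 0.0
```

```bash
python3 s.py | tail -1; cat > t.py <<'E'
# current true tcp -> delta to target: t.py x y z yaw
from h import *
import sys
from scipy.spatial.transform import Rotation as Ro
o=robot.observe(); R=Ro.from_rotvec(o["tcp_rot"]).as_matrix(); p=o["position"]
yaw=np.arctan2(R[1,0],R[0,0]); print("now",p.round(1),"yaw",round(yaw,4))
t=np.array(sys.argv[1:],float); A=np.array([[np.cos(yaw),np.sin(yaw),0],[np.sin(yaw),-np.cos(yaw),0],[0,0,-1]])
d=(yaw-t[3]+np.pi)%(2*np.pi)-np.pi
print("delta",(A@(t[:3]-p)).round(1),round(d,3))
E
python3 t.py 458.3 423 14 1.857
```

```text
14.02 [458.66 423.31 246.3 ] [1.88 2.52 0.  ] [-0.14 -0.65  0.16] [ 0.03 -0.08  0.01] 85.8 0.0
now [458.7 423.3 246.3] yaw 1.8568
delta [-2.000e-01 -4.000e-01  2.323e+02] -0.0
```

Emit:
apply_moves(
  deltas=[
    [[0,0,40,0],[0,0,80,0],[0,0,120,0],[0,0,155,0],[0,0,185,0],[0,0,205,0],[0,0,220,0],[0,0,228,0],[0,0,232,0],[0,0,232,0],[0,0,232,0],[0,0,232,0],[0,0,232,0],[0,0,232,0]],
  ],
)

```text
t: 15.18
position: [459.4, 423.9, 15.6]
tcp_rot: [1.882, 2.515, 0.003]
wrist_force: [0.0, -0.9, -0.6]
finger_gap: 85.6
finger_force: 0.0
```

Emit:
apply_moves(
  deltas=[
    [[0,0,0,0],[0,0,0,0],[0,0,0,0],[0,0,0,0],[0,0,0,0],[0,0,0,0],[0,0,0,0],[0,0,0,0],[0,0,0,0],[0,0,0,0]],
  ],
  claw=50,
  grip_force=60,
)

```text
t: 16.02
position: [458.9, 423.5, 14.9]
tcp_rot: [1.882, 2.515, 0.001]
wrist_force: [-1.0, -0.4, 5.5]
finger_gap: 57.1
finger_force: 65.6
```

```bash
python3 s.py|tail -1; python3 t.py 627.8 -93 170 1.851
```

```text
16.22 [458.83 423.54  14.86] [1.88 2.52 0.  ] [-0.17 -0.99  4.91] [-0.13  0.27  0.02] 57.1 65.6
now [458.8 423.5  14.9] yaw 1.8568
delta [-543.2   16.4 -155.1] 0.006
```

Emit:
apply_moves(
  deltas=[
    [[0,0,-30,0],[0,0,-70,0],[0,0,-110,0],[0,0,-150,0],[0,0,-160,0],[-36,1,-160,0],[-74,2,-160,0],[-112,3,-160,0],[-150,5,-160,0],[-188,6,-160,0],[-226,7,-160,0],[-264,8,-160,0],[-302,9,-160,0],[-340,10,-160,0],[-378,11,-160,0],[-416,12,-160,0],[-454,14,-160,0],[-490,15,-160,0],[-520,16,-160,0],[-543,16.4,-160,0.006]],
  ],
)

```text
t: 17.88
position: [627.1, -95.9, 171.9]
tcp_rot: [-1.891, -2.507, 0.003]
wrist_force: [0.3, 0.6, -3.0]
finger_gap: 57.1
finger_force: 65.8
```

Emit:
apply_moves(
  deltas=[
    [[0,0,0,0],[0,0,0,0],[0,0,0,0],[0,0,0,0],[0,0,0,0],[0,0,0,0],[0,0,0,0],[0,0,0,0],[0,0,0,0],[0,0,0,0],[0,0,0,0],[0,0,0,0]],
  ],
)

```text
t: 18.88
position: [627.6, -93.1, 174.3]
tcp_rot: [1.89, 2.51, 0.0]
wrist_force: [-0.4, 0.2, -2.2]
finger_gap: 57.0
finger_force: 65.8
```

```bash
python3 s.py|tail -1; python3 t.py 627.8 -93 100 1.851; python3 - <<'E'
from h import *
robot.camera("side"); im=robot.camera("side")[:,:,::-1]
print([round(d["confidence"],2) for d in robot.silhouettes("sample_case_mid","side")],[(round(d["confidence"],2),int(d["mask"].sum())) for d in robot.silhouettes("base_case_lid","side")])
cv2.imwrite('pics/g4.png',cv2.resize(im[180:350,330:530],None,fx=3.5,fy=3.5,interpolation=cv2.INTER_CUBIC))
E
```

```text
19.08 [627.56 -93.08 174.26] [-1.89 -2.51  0.  ] [ 0.12 -0.24 -2.69] [-0.01 -0.    0.01] 57.4 65.8
now [627.6 -93.1 174.3] yaw 1.8507
delta [ 0.   0.3 74.3] -0.0
[0.75] [(0.96, 2755)]
```

View pics/g4.png

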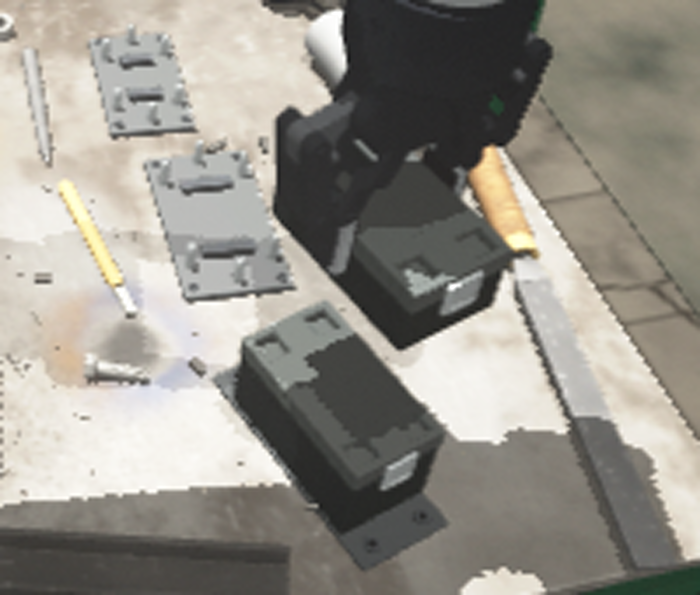

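The held case is at crop (430,250) with the fixed case below it at (340,390). I'll overlay the predicted outlines of both to compare their residuals.

```bash
cat > ov.py <<'E'
from h import *
def ov(name,boxes,win,f,cam="side"):
    im=robot.camera(cam)[:,:,::-1]; r0,r1,c0,c1=win
    cr=cv2.resize(im[r0:r1,c0:c1],None,fx=f,fy=f,interpolation=cv2.INTER_CUBIC)
    for P,col in boxes:
        q=proj(P,cam); q=((q+.5-[c0,r0])*f-.5)
        for i in range(8):
            for j in range(i):
                if bin(i^j).count("1")==1: cv2.line(cr,*[tuple(int(v) for v in (q[k]*16).round()) for k in(i,j)],col,1,cv2.LINE_AA,4)
    cv2.imwrite(name,cr)
E
python3 - <<'E'
from ov import *
ov('pics/g5.png',[(tf(box(58,100,4,62),627.8,-93,.28),(0,255,0)),(tf(box(58,100,5,47),627.6,-93.1,.28,159.4),(0,255,255))],(220,335,390,520),6)
E
```

```text
(no output)
```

View pics/g5.png

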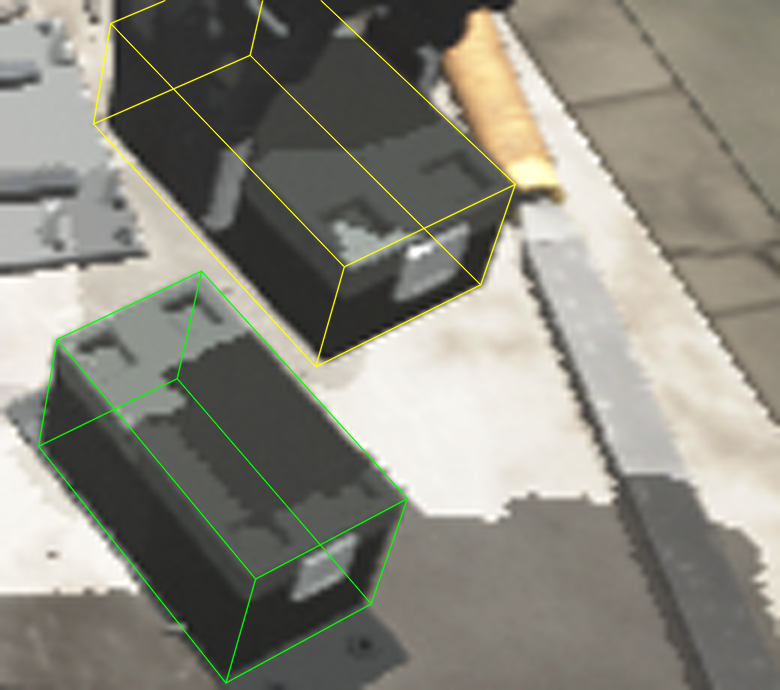

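Both outlines match within about 1 px. Descend, slowing near the lid.

Emit:
apply_moves(
  deltas=[
    [[0,0.3,25,0],[0,0.3,50,0],[0,0.3,70,0],[0,0.3,84,0],[0,0.3,91,0],[0,0.3,91,0],[0,0.3,91,0],[0,0.3,91,0],[0,0.3,91,0],[0,0.3,91,0],[0,0.3,91,0],[0,0.3,91,0],[0,0.3,91,0]],
  ],
)

```text
t: 20.42
position: [628.0, -92.9, 83.6]
tcp_rot: [1.889, 2.509, 0.0]
wrist_force: [0.4, 0.0, -2.5]
finger_gap: 56.9
finger_force: 65.8
```

Emit:
apply_moves(
  deltas=[
    [[0,0,2,0],[0,0,4,0],[0,0,6,0],[0,0,7,0],[0,0,7,0],[0,0,7,0],[0,0,7,0],[0,0,7,0]],
  ],
)

```text
t: 21.08
position: [628.0, -92.9, 76.3]
tcp_rot: [1.89, 2.51, 0.0]
wrist_force: [0.3, -1.1, -2.1]
finger_gap: 57.1
finger_force: 65.8
```

Emit:
apply_moves(
  deltas=[
    [[0,0,1,0],[0,0,2,0],[0,0,3,0],[0,0,4,0],[0,0,5,0],[0,0,5,0],[0,0,5,0],[0,0,5,0],[0,0,5,0],[0,0,5,0]],
  ],
)

```text
t: 21.92
position: [627.7, -92.9, 71.9]
tcp_rot: [-1.889, -2.509, 0.001]
wrist_force: [-5.3, 0.6, 4.8]
finger_gap: 57.1
finger_force: 66.5
```

The case is at z 71.9, exactly fully down. Release and lift.

Emit:
apply_moves(
  deltas=[
    [[0,0,0,0],[0,0,0,0],[0,0,0,0],[0,0,0,0],[0,0,0,0],[0,0,0,0],[0,0,0,0],[0,0,0,0],[0,0,-30,0],[0,0,-70,0],[0,0,-105,0],[0,0,-120,0],[0,0,-120,0],[0,0,-120,0],[0,0,-120,0],[0,0,-120,0],[0,0,-120,0]],
  ],
  claw=100,
)

```text
t: 23.33
position: [626.3, -92.6, 188.8]
tcp_rot: [-1.887, -2.507, 0.003]
wrist_force: [-0.7, 0.5, -0.1]
finger_gap: 85.4
finger_force: 0.0
```

```bash
python3 s.py|tail -1; python3 t.py 452.8 170.8 120 1.5708; python3 - <<'E'
from ov import *
ov('pics/g6.png',[(tf(box(58,100,4,62),627.8,-93,.28),(0,255,0)),(tf(box(58,100,5,47),627.8,-93,.28,57),(0,255,255))],(220,335,390,520),6)
E
```

```text
23.53 [627.39 -92.83 190.22] [-1.89 -2.51  0.  ] [ 0.5  -0.74  1.04] [ 0.04 -0.03 -0.04] 85.6 0.0
now [627.4 -92.8 190.2] yaw 1.8508
delta [301.6 -94.9  70.2] 0.28
```

View pics/g6.png

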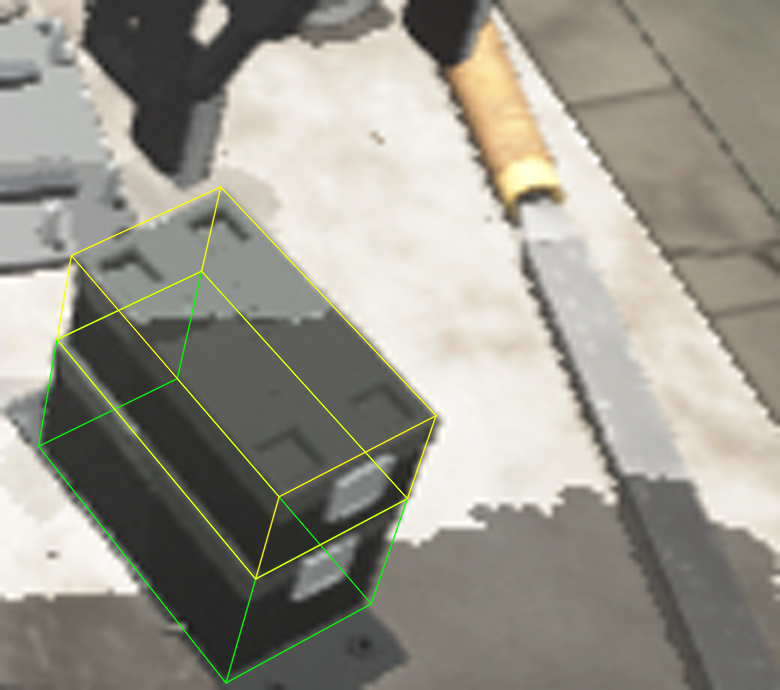

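The case sits stacked and aligned, its lid corners on the yellow outline. Next is the large coupon.

Emit:
apply_moves(
  deltas=[
    [[38,-12,0,0.05],[76,-24,8,0.1],[114,-36,16,0.15],[152,-48,24,0.2],[190,-60,34,0.25],[228,-72,44,0.28],[266,-84,56,0.28],[290,-91,66,0.28],[301.6,-94.9,75,0.28],[301.6,-94.9,75,0.28],[301.6,-94.9,75,0.28],[301.6,-94.9,75,0.28],[301.6,-94.9,75,0.28],[301.6,-94.9,75,0.28],[301.6,-94.9,75,0.28],[301.6,-94.9,75,0.28],[301.6,-94.9,75,0.28],[301.6,-94.9,75,0.28]],
  ],
  claw=65,
)

```text
t: 25.08
position: [453.5, 170.5, 116.3]
tcp_rot: [2.222, 2.221, 0.0]
wrist_force: [0.6, -0.3, -0.5]
finger_gap: 55.5
finger_force: 0.0
```

```bash
python3 s.py|tail -1; python3 t.py 453.2 170.5 12 1.5708; python3 - <<'E'
from h import *
robot.camera("side"); o=robot.observe()
im=robot.camera("side")[:,:,::-1]; c0,r0,f=270,150,6
cr=cv2.resize(im[r0:r0+100,c0:c0+120],None,fx=f,fy=f,interpolation=cv2.INTER_CUBIC)
x,y,z=o["position"]; g=o["finger_gap"]/2
for dz in(0,4,8,12):
  for s in(-1,1):
    for d in (-11,11):
      q=((proj(np.array([[x+s*g,y+d,z+dz]]),"side")[0]+.5-[c0,r0])*f); cv2.circle(cr,tuple(int(v) for v in q),3,(0,255-20*dz,20*dz),-1)
cv2.imwrite("pics/g7.png",cr)
E
```

```text
25.28 [453.25 170.69 116.26] [-2.22 -2.22  0.  ] [-0.71 -0.94  0.26] [-0.02  0.03  0.  ] 55.3 0.0
now [453.3 170.7 116.3] yaw 1.5709
delta [-2.000e-01 -1.000e-01  1.043e+02] 0.0
```

View pics/g7.png

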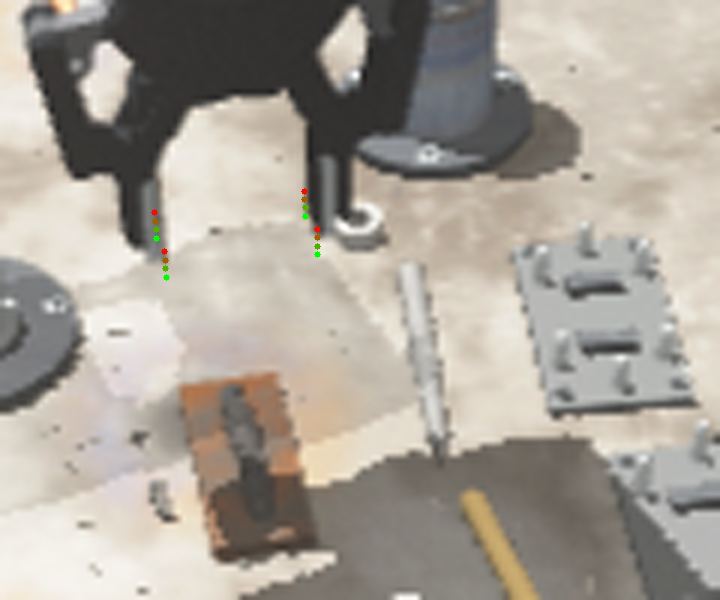

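The fingers straddle the coupon at crop (250,465). The open tips sit about 8 mm above the nominal TCP, so I'll go down gradually while watching the force.

Emit:
apply_moves(
  deltas=[
    [[0,0,40,0],[0,0,75,0],[0,0,98,0],[0,0,110,0],[0,0,114,0],[0,0,116,0],[0,0,116,0],[0,0,116,0],[0,0,116,0],[0,0,116,0],[0,0,116,0],[0,0,116,0],[0,0,116,0],[0,0,116,0]],
  ],
)

```text
t: 26.55
position: [453.4, 170.7, 0.4]
tcp_rot: [2.221, 2.221, 0.0]
wrist_force: [-0.3, -0.7, -1.0]
finger_gap: 54.9
finger_force: 0.0
```

Emit:
apply_moves(
  deltas=[
    [[0,0,1,0],[0,0,2,0],[0,0,3,0],[0,0,3,0],[0,0,3,0],[0,0,3,0],[0,0,3,0],[0,0,3,0]],
  ],
)

```text
t: 27.22
position: [453.3, 170.7, -2.7]
tcp_rot: [2.221, 2.221, 0.0]
wrist_force: [0.2, -0.6, 0.5]
finger_gap: 55.1
finger_force: 0.0
```

Emit:
apply_moves(
  deltas=[
    [[0,0,1.5,0],[0,0,1.5,0],[0,0,1.5,0],[0,0,1.5,0],[0,0,1.5,0],[0,0,1.5,0],[0,0,1.5,0],[0,0,1.5,0],[0,0,1.5,0],[0,0,1.5,0]],
  ],
  claw=30,
  grip_force=50,
)

```text
t: 28.05
position: [455.9, 171.3, -1.2]
tcp_rot: [2.22, 2.22, 0.005]
wrist_force: [-3.6, -1.4, 18.7]
finger_gap: 38.4
finger_force: 57.8
```

```bash
python3 s.py|tail -1;python3 t.py 623.2 81.3 80 1.5
```

```text
28.25 [455.89 171.31  -1.2 ] [2.22 2.22 0.  ] [-2.21 -1.33 19.85] [-0.23  0.77  0.06] 38.5 57.8
now [455.9 171.3  -1.2] yaw 1.571
delta [-90.  167.3 -81.2] 0.071
```

```bash
python3 - <<'E'
from h import *
for n in("top","side"): robot.camera(n)
for th,xy in(("large_nest_rest",(623,80)),("small_nest_rest",(612,218))):
  for n in("top","side"):
    k=mask(th,n,xy)
    if k is None: print(th,n,None); continue
    p,q=fit(M[th],{n:k},(*xy,[-.1])); print(th,n,p.round(3),round(q,3),k.sum())
E
```

```text
large_nest_rest top [ 6.20406e+02  7.64550e+01 -8.60000e-02] 0.958 1315
large_nest_rest side [ 6.21772e+02  8.23960e+01 -7.20000e-02] 0.924 1250
small_nest_rest top [ 6.10465e+02  2.15066e+02 -1.21000e-01] 0.874 847
small_nest_rest side [ 6.12161e+02  2.16629e+02 -1.13000e-01] 0.939 705
```

Emit:
apply_moves(
  deltas=[
    [[0,0,-5,0],[0,0,-20,0],[0,0,-50,0],[0,0,-80,0],[-15,27,-80,0.03],[-33,60,-80,0.071],[-51,95,-80,0.071],[-69,128,-80,0.071],[-82,153,-80,0.071],[-90,167,-80,0.071],[-90,167,-80,0.071],[-90,167,-80,0.071],[-90,167,-80,0.071],[-90,167,-80,0.071],[-90,167,-80,0.071],[-90,167,-80,0.071],[-90,167,-80,0.071],[-90,167,-80,0.071],[-90,167,-80,0.071],[-90,167,-80,0.071]],
  ],
)

```text
t: 30.22
position: [620.3, 80.8, 75.9]
tcp_rot: [2.299, 2.141, 0.0]
wrist_force: [0.2, 0.2, -1.4]
finger_gap: 38.6
finger_force: 50.8
```

```bash
python3 s.py|tail -1; python3 t.py 623.2 81.3 50 1.496; python3 - <<'E'
from ov import *
o=robot.observe(); x,y,z=o["position"]; 
ov('pics/g8.png',[(tf(box(70,120,0,6),623.2,81.3,-.075),(0,255,0)),(tf(box(40,90,0,8),x,y,-.07,z+1.5),(0,255,255))],(180,280,350,470),6)
E
```

```text
30.42 [620.31  80.67  75.77] [-2.3  -2.14 -0.  ] [ 0.45  0.54 -0.91] [0.04 0.01 0.03] 38.3 50.8
now [620.3  80.7  75.8] yaw 1.4997
delta [ 0.8  2.8 25.8] 0.004
```

View pics/g8.png

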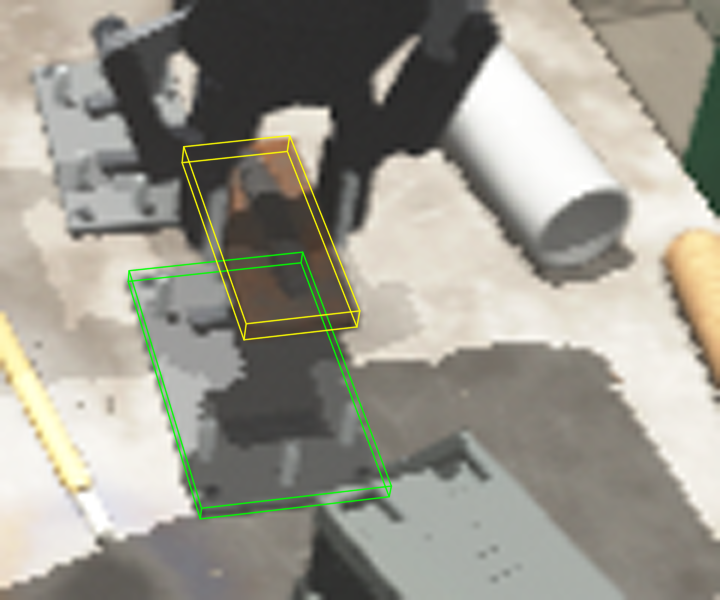

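```bash
python3 - <<'E'
from h import *
for n in("side","top"):
    robot.camera(n); o=robot.observe(); x,y,z=o["position"]
    for d in robot.silhouettes("large_coupon_mid",n)[:2]:
        k=d["mask"]; print(n,round(d["confidence"],2),k.sum(),np.argwhere(k).mean(0).round(0))
        if k.sum()>150:
            # y only: x and yaw are set by the grip
            for w in (0,1,2): print(w,[(dy,round(float(np.minimum(r:=render(M["large_coupon_mid"],(x,y+dy,-.071),n,z+w),k).sum()/np.maximum(r,k).sum()),3)) for dy in (-6,-4,-2,0,2,4,6)])
            a=render(M["large_coupon_mid"],(x,y,-.071),n,z+1.2)>.5
            print("lower rows",np.argwhere(a)[:,0].max(),np.argwhere(k)[:,0].max(),"upper",np.argwhere(a)[:,0].min(),np.argwhere(k)[:,0].min(),"cols",np.argwhere(a)[:,1].min(),np.argwhere(k)[:,1].min(),np.argwhere(a)[:,1].max(),np.argwhere(k)[:,1].max())
E
```

```text
side 0.79 524 [221. 397.]
0 [(-6, 0.739), (-4, 0.748), (-2, 0.758), (0, 0.763), (2, 0.745), (4, 0.715), (6, 0.679)]
1 [(-6, 0.749), (-4, 0.76), (-2, 0.767), (0, 0.767), (2, 0.743), (4, 0.709), (6, 0.676)]
2 [(-6, 0.755), (-4, 0.766), (-2, 0.775), (0, 0.766), (2, 0.734), (4, 0.7), (6, 0.669)]
lower rows 236 236 upper 202 203 cols 380 387 409 409
top 0.51 35 [146. 339.]
```

Emit:
apply_moves(
  deltas=[
    [[1.6,1.9,10,0.005],[1.6,1.9,25,0.005],[1.6,1.9,36,0.005],[1.6,1.9,40,0.005],[1.6,1.9,40,0.005],[1.6,1.9,40,0.005],[1.6,1.9,40,0.005],[1.6,1.9,40,0.005],[1.6,1.9,40,0.005],[1.6,1.9,40,0.005],[1.6,1.9,40,0.005],[1.6,1.9,40,0.005]],
  ],
)

```text
t: 31.67
position: [622.5, 82.2, 36.1]
tcp_rot: [2.304, 2.135, 0.001]
wrist_force: [0.2, -0.0, -0.0]
finger_gap: 38.5
finger_force: 50.7
```

```bash
python3 s.py|tail -1; python3 t.py 622.3 82.2 12 1.494
```

```text
31.87 [622.3   82.14  35.81] [-2.3  -2.14 -0.  ] [-0.19 -0.46 -1.48] [-0.05 -0.   -0.01] 38.2 50.7
now [622.3  82.1  35.8] yaw 1.4947
delta [ 0.1 -0.  23.8] 0.001
```

Emit:
apply_moves(
  deltas=[
    [[0,0,5,0],[0,0,10,0],[0,0,14,0],[0,0,17,0],[0,0,20,0],[0,0,22,0],[0,0,22,0],[0,0,22,0],[0,0,22,0],[0,0,22,0]],
  ],
)

```text
t: 32.7
position: [622.6, 82.2, 14.1]
tcp_rot: [2.304, 2.135, 0.001]
wrist_force: [0.5, 0.7, -1.3]
finger_gap: 38.2
finger_force: 50.8
```

Emit:
apply_moves(
  deltas=[
    [[0,0,1,0],[0,0,2,0],[0,0,3,0],[0,0,3.5,0],[0,0,3.5,0],[0,0,3.5,0],[0,0,3.5,0],[0,0,3.5,0]],
  ],
)

```text
t: 33.37
position: [622.4, 82.2, 10.8]
tcp_rot: [2.304, 2.135, 0.0]
wrist_force: [-2.9, -0.5, 5.4]
finger_gap: 38.1
finger_force: 51.5
```

It rests at z 10.8, as expected. Release, lift and check it, then re-measure the small coupon.

Emit:
apply_moves(
  deltas=[
    [[0,0,0,0],[0,0,0,0],[0,0,0,0],[0,0,0,0],[0,0,0,0],[0,0,0,0],[0,0,-10,0],[0,0,-35,0],[0,0,-70,0],[0,0,-100,0],[0,0,-110,0],[0,0,-110,0],[0,0,-110,0],[0,0,-110,0],[0,0,-110,0],[0,0,-110,0]],
  ],
  claw=58,
)

```text
t: 34.7
position: [620.6, 82.0, 117.9]
tcp_rot: [-2.302, -2.134, 0.005]
wrist_force: [0.4, 0.2, 0.3]
finger_gap: 49.7
finger_force: 0.0
```

```bash
python3 s.py|tail -1; python3 - <<'E'
from ov import *
for n in("top","side"):
    robot.camera(n); k=mask("small_coupon_mid",n,(451,40)); 
    if k is not None: p,q=fit(M["small_coupon_mid"],{n:k},(451,40,[-.3])); print(n,p.round(3),round(q,3),k.sum())
k=mask("large_coupon_mid","side",(622,82)); print(fit(M["large_coupon_mid"],{"side":k},(622,82,[-.07]),12),k.sum())
ov('pics/g9.png',[(tf(box(40,90,0,8),622.3,81.7,-.075,12),(0,255,255))],(180,280,350,470),6)
E
python3 t.py 451.5 40 60 1.25
```

```text
34.9 [621.8   82.09 119.28] [-2.3  -2.13  0.  ] [0.33 0.38 1.06] [-0.03 -0.01  0.  ] 49.5 0.0
side [ 4.5039e+02  3.9173e+01 -3.0200e-01] 0.883 364
(array([ 6.23318623e+02,  8.18580901e+01, -9.44566010e-02]), np.float64(0.9475458881518448)) 624
now [622.4  82.2 120.3] yaw 1.4947
delta [ -55.  -167.2   60.3] 0.245
```

View pics/g9.png

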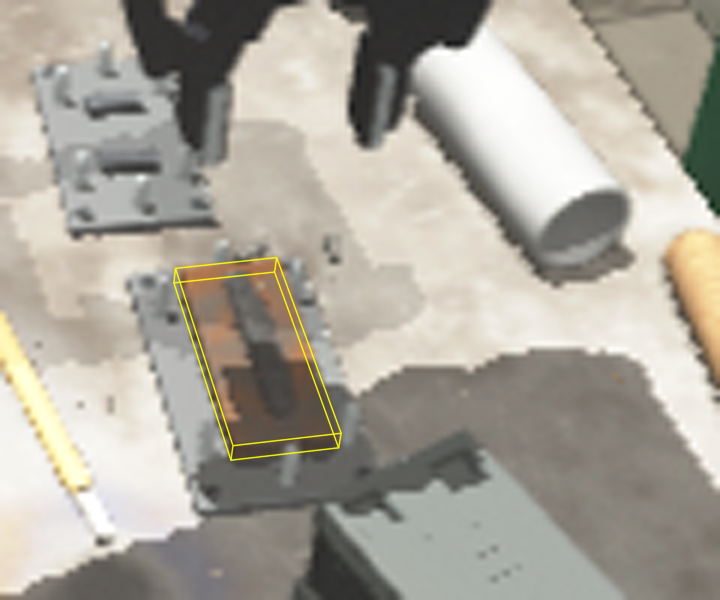

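The large coupon lies flat between the dowels, on the yellow outline around crop (260,360). Next is the small coupon.

Emit:
apply_moves(
  deltas=[
    [[-12,-38,0,0.05],[-24,-76,10,0.1],[-36,-114,20,0.16],[-48,-146,40,0.235],[-55,-165,58,0.235],[-56,-167.5,80,0.235],[-56,-167.5,80,0.235],[-56,-167.5,80,0.235],[-56,-167.5,80,0.235],[-56,-167.5,80,0.235],[-56,-167.5,80,0.235],[-56,-167.5,80,0.235],[-56,-167.5,80,0.235],[-56,-167.5,80,0.235],[-56,-167.5,80,0.235]],
  ],
)

```text
t: 36.45
position: [451.2, 39.1, 40.4]
tcp_rot: [2.539, 1.851, 0.0]
wrist_force: [-0.3, -0.4, -0.1]
finger_gap: 49.3
finger_force: 0.0
```

```bash
python3 s.py|tail -1; python3 t.py 451.2 39.7 0 1.26; python3 - <<'E'
from ov import *
ov('pics/g10.png',[(tf(box(30,70,0,5),451.2,39.7,-.31),(0,255,255))],(200,320,260,390),6)
E
```

```text
36.65 [451.    39.04  40.25] [-2.54 -1.85  0.  ] [0.04 0.16 0.82] [ 0.01 -0.04  0.03] 49.4 0.0
now [451.   39.   40.2] yaw 1.2598
delta [ 0.7 -0.  40.2] -0.0
```

View pics/g10.png

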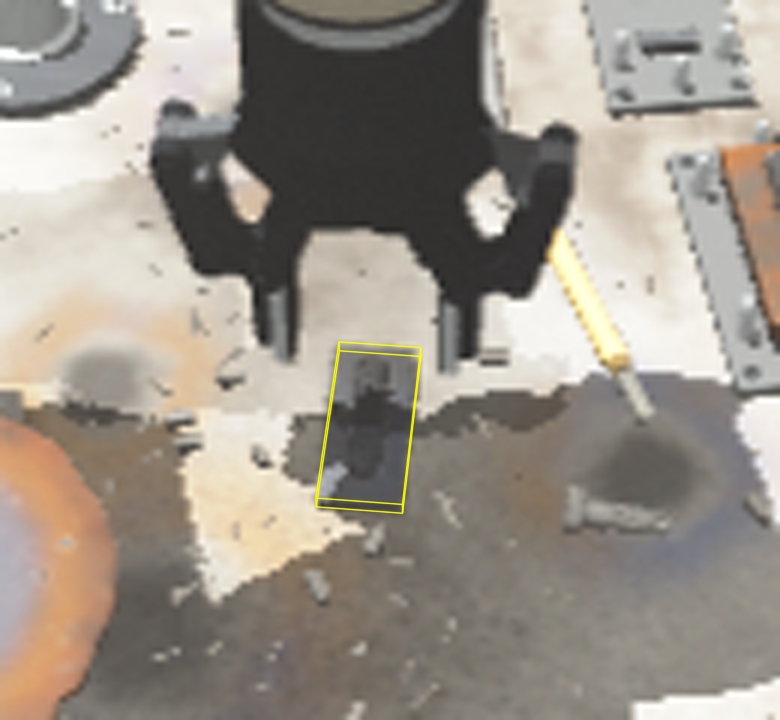

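Emit:
apply_moves(
  deltas=[
    [[0.7,0,15,0],[0.7,0,28,0],[0.7,0,36,0],[0.7,0,39,0],[0.7,0,40.7,0],[0.7,0,40.7,0],[0.7,0,40.7,0],[0.7,0,40.7,0],[0.7,0,40.7,0],[0.7,0,40.7,0],[0.7,0,40.7,0],[0.7,0,40.7,0]],
  ],
)

```text
t: 37.7
position: [451.4, 39.7, -0.2]
tcp_rot: [2.538, 1.851, 0.0]
wrist_force: [-0.9, -0.2, -0.3]
finger_gap: 49.5
finger_force: 0.0
```

Emit:
apply_moves(
  deltas=[
    [[0,0,0,0],[0,0,0,0],[0,0,0,0],[0,0,0,0],[0,0,0,0],[0,0,0,0],[0,0,0,0],[0,0,0,0],[0,0,0,0],[0,0,0,0]],
  ],
  claw=20,
  grip_force=50,
)

```text
t: 38.53
position: [451.6, 39.7, -0.1]
tcp_rot: [2.538, 1.85, 0.001]
wrist_force: [-1.1, -0.4, 5.0]
finger_gap: 28.1
finger_force: 50.1
```

```bash
python3 s.py|tail -1; python3 t.py 612.7 217 70 1.452
```

```text
38.73 [ 4.5166e+02  3.9720e+01 -6.0000e-02] [2.54 1.85 0.  ] [-1.32 -0.58  5.69] [-0.02  0.19  0.01] 27.9 50.1
now [ 4.517e+02  3.970e+01 -1.000e-01] yaw 1.2599
delta [218.1  99.1 -70.1] -0.192
```

Emit:
apply_moves(
  deltas=[
    [[0,0,-5,0],[0,0,-25,0],[0,0,-55,0],[0,0,-70,0],[34,15,-70,-0.05],[68,31,-70,-0.1],[102,46,-70,-0.15],[136,62,-70,-0.19],[170,77,-70,-0.19],[200,91,-70,-0.19],[219,98,-70,-0.19],[219,98,-70,-0.19],[219,98,-70,-0.19],[219,98,-70,-0.19],[219,98,-70,-0.19],[219,98,-70,-0.19],[219,98,-70,-0.19],[219,98,-70,-0.19],[219,98,-70,-0.19],[219,98,-70,-0.19]],
  ],
)

```text
t: 40.4
position: [611.6, 217.9, 69.8]
tcp_rot: [2.352, 2.083, 0.0]
wrist_force: [-0.3, -0.2, -0.8]
finger_gap: 27.8
finger_force: 49.6
```

```bash
python3 s.py|tail -1; python3 t.py 612.3 218.7 12 1.451; python3 - <<'E'
from ov import *
x,y,z=robot.observe()["position"]
ov('pics/g11.png',[(tf(box(60,100,0,6),612.3,218.7,-.12),(0,255,0)),(tf(box(30,70,0,5),x,y,-.12,z),(0,255,255))],(140,240,320,440),6)
E
```

```text
40.6 [611.59 218.21  69.62] [2.35 2.08 0.  ] [ 0.35  0.29 -0.9 ] [-0.    0.01 -0.02] 27.7 49.6
now [611.6 218.2  69.6] yaw 1.4497
delta [ 0.6  0.6 57.6] -0.001
```

View pics/g11.png

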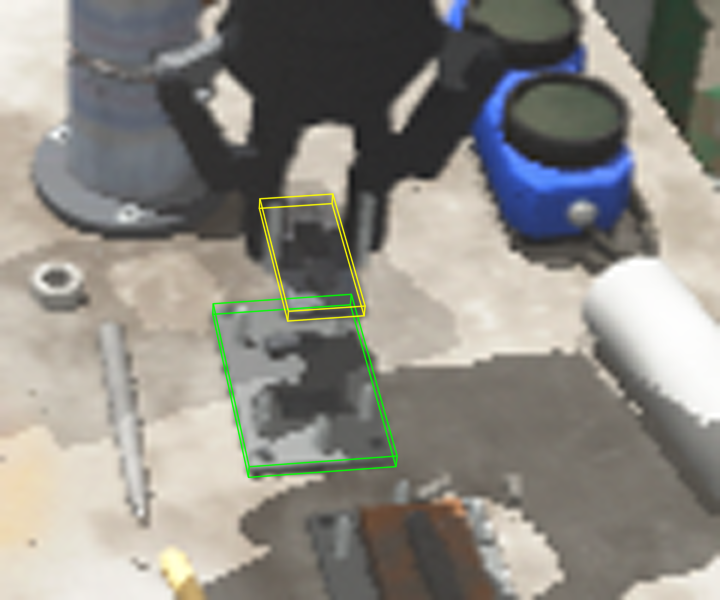

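The outlines of both nest and coupon agree within 1 px with the same small shift. Descend.

Emit:
apply_moves(
  deltas=[
    [[0.7,0.4,12,0],[0.7,0.4,24,0],[0.7,0.4,32,0],[0.7,0.4,36,0],[0.7,0.4,36,0],[0.7,0.4,36,0],[0.7,0.4,40,0],[0.7,0.4,44,0],[0.7,0.4,48,0],[0.7,0.4,52,0],[0.7,0.4,55,0],[0.7,0.4,55,0],[0.7,0.4,55,0],[0.7,0.4,55,0],[0.7,0.4,55,0]],
  ],
)

```text
t: 41.9
position: [612.3, 218.9, 14.8]
tcp_rot: [2.352, 2.083, 0.001]
wrist_force: [-0.1, 0.2, -0.1]
finger_gap: 28.3
finger_force: 49.6
```

Emit:
apply_moves(
  deltas=[
    [[0,0,1,0],[0,0,2,0],[0,0,3,0],[0,0,3.3,0],[0,0,3.3,0],[0,0,3.3,0],[0,0,3.3,0],[0,0,3.3,0]],
  ],
)

```text
t: 42.57
position: [612.2, 218.9, 12.0]
tcp_rot: [2.352, 2.083, 0.0]
wrist_force: [-2.7, -1.2, 5.0]
finger_gap: 28.2
finger_force: 50.2
```

It is down on the bars at z 12.0 with an upward force. Release, rise clear and check everything.

Emit:
apply_moves(
  deltas=[
    [[0,0,0,0],[0,0,0,0],[0,0,0,0],[0,0,0,0],[0,0,0,0],[0,0,0,0],[0,0,-10,0],[0,0,-35,0],[0,0,-70,0],[0,0,-105,0],[0,0,-140,0],[0,0,-180,0],[0,0,-180,0],[0,0,-180,0],[0,0,-180,0],[0,0,-180,0],[0,0,-180,0]],
  ],
  claw=58,
)

```text
t: 43.98
position: [610.6, 218.4, 189.1]
tcp_rot: [-2.35, -2.082, 0.006]
wrist_force: [-0.2, -0.9, 0.1]
finger_gap: 49.2
finger_force: 0.0
```

```bash
python3 s.py|tail -1; python3 - <<'E'
from h import *
import cv2
im=robot.camera("side")[:,:,::-1]; cv2.imwrite('pics/g12.png',cv2.resize(im[120:310,290:520],None,fx=3.1,fy=3.1,interpolation=cv2.INTER_CUBIC))
k=mask("small_coupon_mid","side",(612,219)); print(fit(M["small_coupon_mid"],{"side":k},(612,219,[-.12]),12),k.sum())
E
```

```text
44.18 [611.41 218.64 189.89] [-2.35 -2.08  0.  ] [0.12 0.16 0.25] [ 0.01  0.02 -0.04] 49.5 0.0
(array([ 6.13689299e+02,  2.17313387e+02, -1.13860635e-01]), np.float64(0.9173655085857723)) 257
```

View pics/g12.png

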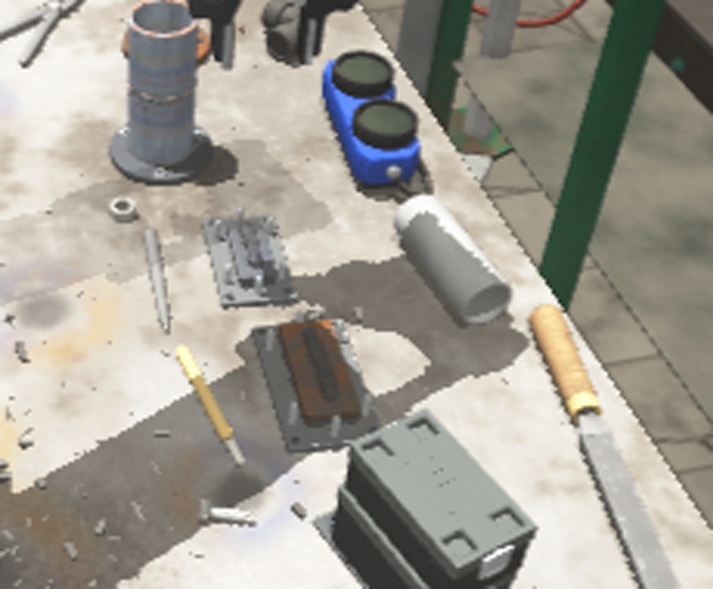

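All four are in place: the pipe stands over the spigot at crop (160,100), the small coupon lies in its nest at (248,258), the large coupon at (318,370), and the case is stacked at (440,490). The robot is clear.

```bash
python3 -c "
from plant import robot
print(robot.close_job())"
```

```text
the job is handed in; nothing more can be done
None
```

The job is handed in at about 44 s of the 99 s allowed: the pipe stands over the farther spigot, both coupons lie bead up in their own nests, and the loose case sits fully down on the fixed one, with the robot clear of everything.

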